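# Put three mixed-up parts back in their own trays

### The job

The jar, the relay and the fuse case have each been put in the wrong tray: swap them round so that the jar stands in the round tray, the relay in the square tray and the fuse case in the oblong tray, its length along the tray's length. Each goes in the middle of its tray, standing the way up it does now; a tray has room for only one, so use the empty cork mat to set one aside on the way. Set things down rather than dropping them, do not tip them over, and leave the spanner and the side cutters where they lie.

Things in the scene. Friction and masses are not known exactly. Their poses are not given: they have to be found in the camera images.
- jar: clear screw jar of nuts with a flat red lid, standing upright, round, 66 mm diameter, 77 mm high, 0.16 kg; origin at the centre of its underside, z up. Starts in one of the wrong trays
- relay: small black relay, a block 30 x 30 mm and 37 mm high in all, standing on four flat pins that fill the lowest 8 mm (body from 8 to 37 mm), 0.03 kg; origin at the centre of the underside of the pins, x and y along the sides of the block, z up. Starts in one of the wrong trays
- fuse_case: closed flat white box of fuses, 50 mm (its x) by 80 mm (its y, the length) by 23 mm high, 0.06 kg; origin at the centre of its underside, z up. Starts in one of the wrong trays
- round_tray: round shallow tray with a plain grey floor and a bright metal rim, 108 mm outside diameter, flat floor 96 mm across with its upper face 6 mm above the origin, rolled rim 10 mm high above the bench. It is fixed to the bench and lies at a different place and turn each time. Origin at the centre of its underside, z up
- square_tray: square shallow tray with a plain grey floor and a bright metal rim, 104 x 104 mm outside, flat floor 92 x 92 mm with its upper face 6 mm above the origin, rolled rim 10 mm high above the bench. It is fixed to the bench and lies at a different place and turn each time. Origin at the centre of its underside, z up, x and y along the sides
- oblong_tray: oblong shallow tray with a plain grey floor and a bright metal rim, 88 mm (its x) by 128 mm (its y, the length) outside, flat floor 76 x 116 mm with its upper face 6 mm above the origin, rolled rim 10 mm high above the bench. It is fixed to the bench and lies at a different place and turn each time. Origin at the centre of its underside, z up
- cork_mat: flat square cork mat without rim, 110 x 110 x 6 mm, empty at the start. It is fixed to the bench and lies at a different place and turn each time. Origin at the centre of its underside, z up; its upper face is 6 mm above the origin
- spanner: small combination spanner, 159 x 21 x 10 mm, lying flat on the bench among the trays; a bystander. Origin at the centre of its underside, its length along y
- cutters: side cutters with orange-red handles, 144 x 51 x 13 mm, lying flat on the bench among the trays; a bystander. Origin at the centre of its underside, its length along y
Not all that is in view belongs to the job. Leave any yellow look-alike of the fuse_case alone. Of the things that look like the jar, the larger one is meant.

How it is judged:
By the outcome, as a careful person would: the job done as asked, in the order asked, and still so for the second after the job is handed in, with the robot touching nothing.
It also fails if it takes over 120 s, if anything falls off the work surface, if the arm or the gripper's body presses on something with over 40 N, if the wrist force passes 120 N, or if a joint passes its speed limit or range.

### The arm

A 7-joint arm with a two-finger parallel gripper is mounted at the origin on a cart in front of the work surface, level with it; the furniture and walls round the work are solid. World frame = base frame: x ahead of the robot, y to its left, z up, the work surface at z = 0. Lengths are in m, angles in rad, forces in N, time in s.
With the tool pointing down it reaches from about 0.4 to 0.85 m from the base axis. Payload 4.5 kg.
Tool frame: the origin (TCP) lies where the fingers leave the gripper's body, on its centre line; the fingertips stand 64 mm ahead of it and the grasp point (between the pads) lies 45 mm ahead of it; z points along the fingers, y is the line along which they close (so a half turn about z gives the same grasp; the last joint's range is limited). The gripper opens to 88 mm and grips with 3 to 60 N. Pads are 18 mm wide; open, the fingers measure 123 mm over their backs; the gripper's body (75 mm by 187 mm) begins 45 mm behind the grasp point.
Start: joints at [1.203, 0.689, -0.195, 1.565, 0.157, 0.902, -0.215], TCP at [0.244, -0.575, 0.303] pointing down, gripper open.
Joint ranges: [-3.01, 3.01], [-0.46, 2.08], [-1.47, 1.51], [0.13, 2.56], [-1, 4.14], [0.04, 2.09], [-2.66, 2.66]. Speed limits (rad/s): [2.57, 2.57, 3.14, 3.14, 3.14, 3.14, 3.14].

### API

Orientations are given as a unit quaternion [x, y, z, w].
In Python, from plant import r gives the robot as it stands.
- The arm moves only by the tool play_rows, never from a script. Its arguments are lists of equal length, an entry for each row: "translation": the shift along the tool's x, y, z in m, a list of three; "delta_rot": the turn, a rotation vector about the tool's x, y, z in degrees, a list of three; "grip": the opening, from -1 (shut) to 1 (fully open). In form: {"translation": [[x, y, z], ...], "delta_rot": [[rx, ry, rz], ...], "grip": [grip, ...]}. A call has 1 to 20 rows; each row shifts and turns the commanded pose from where the row before left it, along the tool's axes as they then stand; what a row does not reach is not made up. A row lasts 1/8 s, in which the tool goes at most 62.5 mm and 10.7 degrees, less where a joint would pass 70% of its speed; a pose out of reach is approached as far as the arm can. A call with a gripper value outside its range is refused whole. The fingers move at their own pace and stop on an object; "squeeze" is the grip in N (left out, the last holds). Time passes only in rows, so rows that do not move let the fingers close. It gives the time, the measured TCP pose, the force, the opening and the grip force at its end, in the units of the state.
- r.get_state(): the state, without advancing time (a new reading comes with each control period).
- r.snapshot(name): name is "side" or "top" or "wrist"; returns the picture (480x640x3 uint8, blue, green, red); there is no depth.
- r.get_calibration(name): a dict with "intrinsics" (3x3 intrinsics, pixels), "k1" (the pictures are not rectified: a ray, as slopes to the right and down, at radius r is drawn at 1 + k1 r^2 times it, then the intrinsics apply), "eye" and "rotation" of the camera in the world. Camera axes: x right, y up, looking along -z (the intrinsics and any distortion apply to the point x, -y, -z); pixel columns grow to the right and rows downward; lengths in m; the calibration is good to about 2 mm. A picture is of the moment at which its call begins: read the wrist's pose just before it. get_calibration takes no time and is no camera call; for the wrist camera it gives the pose at the moment of the call.
- r.finish_job(): hands the job in; it is judged then, once.
Trained networks look in the newest picture that a camera, given by its name, has taken for a name from the list of things; names that differ only in an ending like _2 or _b are one class to them, and where a whole thing is asked for, a point or a joint stands for the part that bears it (a point fixed in the world has none). Each returns a list of dicts, best first, with "confidence" (0 to 1); they miss things now and then, are a little off and sometimes report something else, mostly with a low value. They report only what shows in the picture. A call takes as long as a camera call. They do not tell look-alikes from the thing itself.
- r.look_for(camera, target): "point" ([x, y, z] in m, in world coordinates, good to about 4 mm: the middle of the surface that is visible of it).
- r.silhouettes(camera, target): "pixels" (480x640 bool, what is visible of it).
The state is a dict: "clock": time; "q": joint angles; "qd": joint speeds; "joint_torque": joint torques, N m; "tool_pos": TCP position; "eef_rot": TCP orientation; "contact_force": force on the tool from outside, world axes, zero at the start; "moment": the same for the moment, N m; "opening": opening from 0.0 (shut) to 1.0 (fully open); "finger_force": force on a finger pad.
Only numpy, scipy, OpenCV 4.12 (cv2) and the standard library are available. Lean on these libraries where they do the work, as an engineer would, in place of code of your own. Each camera call takes 0.05 s, during which the arm holds its last target. There are 200 camera calls.

## Working session

There is one attempt and no reset: what is moved stays moved. The work goes in short steps, Python scripts to look and compute and a tool call to move; the robot and the scene stay as the last step left them, time stands still between calls to the robot, and variables do not carry over. Pictures are saved under pics/ and viewed, at most 14 in all, crops included, and the job is handed in when it is done.

Besides the shell and the picture viewer there is one more tool, called after "Request:" by a JSON object that holds its "method" and its "body". play_rows: Moves the arm, as the interface text tells. Its arguments: {"type":"object","properties":{"translation":{"type":"array","items":{"type":"array","items":{"type":"number"}}},"delta_rot":{"type":"array","items":{"type":"array","items":{"type":"number"}}},"grip":{"type":"array","items":{"type":"number"}},"squeeze":{"type":"number"}},"required":["translation","delta_rot","grip"]}

```bash
mkdir -p pics; ls; python3 - <<'E'
from plant import r
import cv2
for n in("top","side"):
    cv2.imwrite(f"pics/{n}0.png",r.snapshot(n))
    c=r.get_calibration(n);print(n,c)
    for t in["jar","relay","fuse_case","round_tray","square_tray","oblong_tray","cork_mat","spanner","cutters"]:
        print(t,[([round(float(v),3) for v in d["point"]],round(d["confidence"],2)) for d in r.look_for(n,t)])
s=r.get_state();print(s["clock"],s["tool_pos"],s["eef_rot"])
E
```

```text
pics
top {'intrinsics': array([[540.65459728,   0.        , 320.50400992],
       [  0.        , 540.65459728, 248.66004076],
       [  0.        ,   0.        ,   1.        ]]), 'k1': 0.0522056178207259, 'eye': array([0.34718102, 0.01163047, 1.21618996]), 'rotation': array([-0.04556779,  0.05004314,  0.7086103 , -0.70234657])}
jar [([0.579, 0.272, 0.059], 0.94), ([0.442, 0.287, 0.077], 0.89)]
relay [([0.626, 0.144, 0.041], 0.46)]
fuse_case [([0.637, -0.13, 0.031], 0.69), ([0.659, -0.288, 0.024], 0.58)]
round_tray [([0.644, 0.139, 0.001], 0.57)]
square_tray [([0.634, -0.133, 0.004], 0.83), ([0.447, 0.289, 0.009], 0.47)]
oblong_tray [([0.447, 0.286, 0.008], 0.69)]
cork_mat [([0.46, -0.281, 0.009], 0.56)]
spanner [([0.393, 0.051, 0.007], 0.65)]
cutters [([0.398, -0.059, 0.015], 0.9)]
side {'intrinsics': array([[535.95448446,   0.        , 317.35929747],
       [  0.        , 535.95448446, 236.13606827],
       [  0.        ,   0.        ,   1.        ]]), 'k1': -0.0861175022109558, 'eye': array([0.07749103, 0.73470149, 0.62584567]), 'rotation': array([-0.13441268,  0.44938849,  0.85230251, -0.2314382 ])}
jar [([0.432, 0.31, 0.069], 0.73), ([0.423, 0.318, 0.008], 0.6)]
relay [([0.63, 0.158, 0.04], 0.91)]
fuse_case [([0.65, -0.275, 0.018], 0.73), ([0.632, -0.126, 0.024], 0.57)]
round_tray [([0.631, 0.153, 0.007], 0.74)]
square_tray [([0.611, -0.11, 0.005], 0.61)]
oblong_tray [([0.42, 0.32, 0.007], 0.62)]
cork_mat [([0.454, -0.278, 0.007], 0.94), ([0.433, 0.315, 0.071], 0.67)]
spanner [([0.381, 0.055, 0.006], 0.67)]
cutters []
1.0 [ 0.24446103 -0.57524703  0.30275802] [9.79886718e-01 1.99554542e-01 2.47720559e-05 5.88055997e-05]
```

View pics/top0.png

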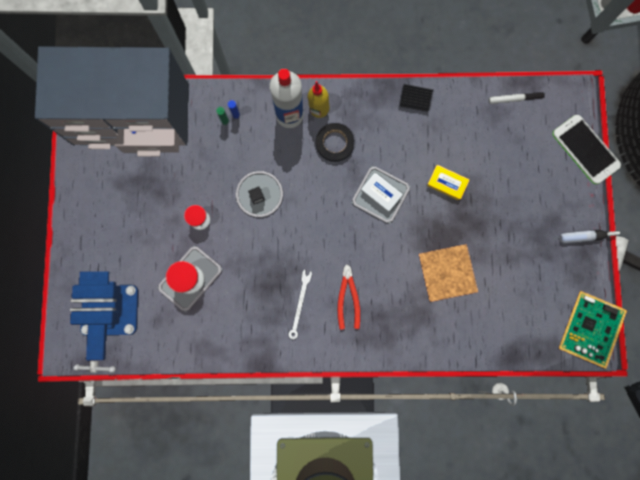

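View pics/side0.png

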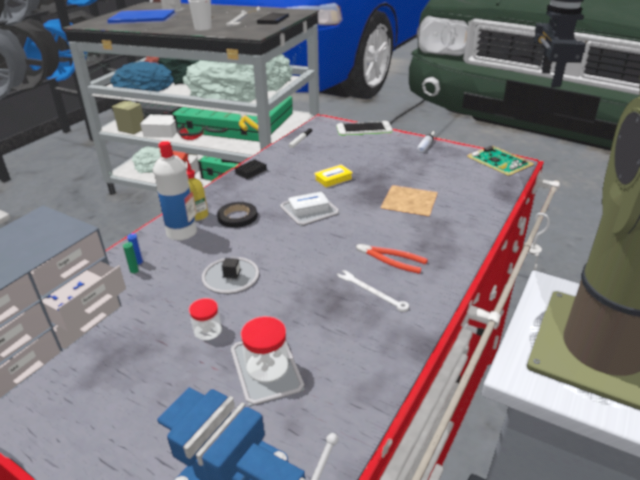

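The top view shows the jar (the larger one, lid at px 183,278) in the oblong tray. The relay (258,195) is in the round tray, and the white fuse case (381,190) is in the square tray. The mat at (448,272) is empty, and the yellow look-alike is at (449,182). The side view agrees.

```bash
cat > h.py <<'E'
from plant import r
import numpy as np, cv2
from scipy.spatial.transform import Rotation as R
def cal(n):
    c=r.get_calibration(n); return c["intrinsics"],c["k1"],np.array(c["eye"]),R.from_quat(c["rotation"]).as_matrix()
def rays(c,uv):
    K,k,e,M=c; d=(np.atleast_2d(uv)-K[:2,2])/K[0,0]
    s=d.copy()
    for _ in range(10): s=d/(1+k*(s**2).sum(1,keepdims=True))
    return np.c_[s[:,0],-s[:,1],-np.ones(len(s))]@M.T
def onplane(c,uv,z):
    v=rays(c,uv); return (c[2]+v*((z-c[2][2])/v[:,2])[:,None])[:,:2]
def project(c,P):
    K,k,e,M=c; p=(np.atleast_2d(P)-e)@M; s=np.c_[p[:,0],-p[:,1]]/-p[:,2:]
    return s*(1+k*(s**2).sum(1,keepdims=True))*K[0,0]+K[:2,2]
def tri(cs,uvs):
    A=np.zeros((3,3));b=np.zeros(3);L=[]
    for c,uv in zip(cs,uvs):
        v=rays(c,uv)[0];v/=np.linalg.norm(v);Q=np.eye(3)-np.outer(v,v);A+=Q;b+=Q@c[2];L.append((Q,c[2]))
    x=np.linalg.solve(A,b);return x,[np.linalg.norm(Q@(x-e)) for Q,e in L]
def outline(m):
    cs,_=cv2.findContours(m.astype(np.uint8),cv2.RETR_EXTERNAL,cv2.CHAIN_APPROX_NONE)
    return max(cs,key=cv2.contourArea)[:,0,:].astype(float)
def rect(c,m,z):
    p=onplane(c,outline(m),z); (x,y),(w,h),a=cv2.minAreaRect((p*1000).astype(np.float32))
    return dict(c=(round(x/1000,4),round(y/1000,4)),w=round(w),h=round(h),ang=round(a,1),long=round((a if w>h else a+90)%180,1))
def st():
    s=r.get_state();M=R.from_quat(s["eef_rot"]).as_matrix();return s,M
E
python3 - <<'E'
from h import *
s,M=st();c=cal("wrist");print(M.round(3),(M.T@(c[2]-s["tool_pos"])).round(4),(M.T@c[3]).round(3),c[0],c[1])
t=cal("top");r.snapshot("top")
for n,z in[("round_tray",.01),("square_tray",.01),("oblong_tray",.01),("cork_mat",.006),("fuse_case",.029),("relay",.043),("jar",.083),("spanner",.01),("cutters",.01)]:
    for d in r.silhouettes("top",n): print(n,round(d["confidence"],2),rect(t,d["pixels"],z))
E
```

```text
[[ 0.92   0.391  0.   ]
 [ 0.391 -0.92  -0.   ]
 [ 0.     0.    -1.   ]] [ 0.0793 -0.0008 -0.0831] [[ 0.     0.953  0.301]
 [ 1.     0.    -0.001]
 [-0.001  0.301 -0.953]] [[379.84305052   0.         318.7592967 ]
 [  0.         379.84305052 241.50540964]
 [  0.           0.           1.        ]] -0.0626391631013091
round_tray 0.59 {'c': (0.6397, 0.1422), 'w': 105, 'h': 105, 'ang': 90.0, 'long': 180.0}
square_tray 0.94 {'c': (0.6364, -0.1353), 'w': 104, 'h': 104, 'ang': 60.9, 'long': 60.9}
oblong_tray 0.6 {'c': (0.4482, 0.2955), 'w': 88, 'h': 129, 'ang': 50.0, 'long': 140.0}
cork_mat 0.63 {'c': (0.4557, -0.282), 'w': 112, 'h': 113, 'ang': 10.8, 'long': 100.8}
fuse_case 0.8 {'c': (0.6365, -0.1343), 'w': 81, 'h': 53, 'ang': 48.8, 'long': 48.8}
fuse_case 0.75 {'c': (0.6563, -0.2845), 'w': 85, 'h': 58, 'ang': 62.4, 'long': 62.4}
relay 0.68 {'c': (0.629, 0.1457), 'w': 34, 'h': 30, 'ang': 26.8, 'long': 26.8}
jar 0.73 {'c': (0.5711, 0.2647), 'w': 57, 'h': 45, 'ang': 46.2, 'long': 46.2}
jar 0.71 {'c': (0.4442, 0.2875), 'w': 80, 'h': 67, 'ang': 89.5, 'long': 89.5}
spanner 0.63 {'c': (0.3871, 0.051), 'w': 20, 'h': 152, 'ang': 76.7, 'long': 166.7}
cutters 0.8 {'c': (0.404, -0.058), 'w': 51, 'h': 140, 'ang': 89.2, 'long': 179.2}
```

```bash
cat >> h.py <<'E'
def go(p,yaw,s=None):
    """turn about tool z (deg) then shift along tool axes (mm) to reach p at yaw"""
    s,M=st(); y0=np.degrees(np.arctan2(M[1,0],M[0,0])); d=(yaw-y0+180)%360-180
    a=np.radians(y0+d); N=np.array([[np.cos(a),np.sin(a),0],[np.sin(a),-np.cos(a),0],[0,0,-1]])
    print("t",round(s["clock"],2),"pos",np.round(s["tool_pos"],4),"yaw",round(y0,1),"tilt",np.round(M[:2,2],4),"q7",round(float(s["q"][6]),2),
      "| turn z",round(-d,1),"shift mm",np.round(N.T@(np.array(p)-s["tool_pos"])*1000,1))
E
python3 -c "
from h import *
go([.6365,-.1345,.25],48.8)"
```

```text
t 1.5 pos [ 0.2444 -0.5752  0.3027] yaw 23.0 tilt [ 0. -0.] q7 -0.22 | turn z -25.8 shift mm [589.8   4.7  52.7]
```

Request:
{"method": "play_rows", "body": {"translation": [[0,0,0],[0,0,0],[0,0,0],[35,0.3,0],[35,0.3,0]], "delta_rot": [[0,0,-8.6],[0,0,-8.6],[0,0,-8.6],[0,0,0],[0,0,0]], "grip": [1,1,1,1,5]}}

```text
out of range
```

Request:
{"method": "play_rows", "body": {"translation": [[0,0,0],[0,0,0],[0,0,0],[0.037,0,0.003],[0.037,0,0.003],[0.037,0,0.003],[0.037,0,0.003],[0.037,0,0.003],[0.037,0,0.003],[0.037,0,0.003],[0.037,0,0.003],[0.037,0,0.003],[0.037,0,0.003],[0.037,0,0.003],[0.037,0,0.003],[0.037,0,0.003],[0.037,0.002,0.003],[0.037,0.003,0.004],[0.035,0,0.007],[0,0,0]], "delta_rot": [[0,0,-8.6],[0,0,-8.6],[0,0,-8.6],[0,0,0],[0,0,0],[0,0,0],[0,0,0],[0,0,0],[0,0,0],[0,0,0],[0,0,0],[0,0,0],[0,0,0],[0,0,0],[0,0,0],[0,0,0],[0,0,0],[0,0,0],[0,0,0],[0,0,0]], "grip": [1,1,1,1,1,1,1,1,1,1,1,1,1,1,1,1,1,1,1,1]}}

```text
clock: 4.0
tool_pos: [0.6382, -0.1304, 0.2491]
eef_rot: [0.91, 0.416, 0.001, -0.001]
contact_force: [-0.8, 0.8, 0.6]
opening: 1.0
finger_force: 0.0
```

```bash
cat >> h.py <<'E'
def look(names,n="wrist",save=None,q=0.3):
    c=cal(n); im=r.snapshot(n)
    if save: cv2.imwrite(f"pics/{save}.png",im)
    o={}
    for k,z in names.items():
        o[k]=[d["pixels"] for d in r.silhouettes(n,k) if d["confidence"]>q]
        for m in o[k]: print(k,rect(c,m,z),"edge" if m[[0,-1]].any() or m[:,[0,-1]].any() else "")
    return c,o
E
python3 - <<'E'
from h import *
go([.6365,-.1345,.15],48.8)
c,o=look({"square_tray":.01,"fuse_case":.029},save="w1")
E
```

```text
t 4.0 pos [ 0.6382 -0.1304  0.2491] yaw 49.1 tilt [0.0007 0.0028] q7 -0.77 | turn z 0.3 shift mm [-4.2  1.5 99.1]
square_tray {'c': (0.6376, -0.1324), 'w': 105, 'h': 104, 'ang': 60.6, 'long': 60.6} 
fuse_case {'c': (0.6391, -0.1318), 'w': 81, 'h': 49, 'ang': 50.6, 'long': 50.6} 
fuse_case {'c': (0.6749, -0.2542), 'w': 37, 'h': 50, 'ang': 65.3, 'long': 155.3}
```

Request:
{"method": "play_rows", "body": {"translation": [[-0.02,0.02,0.02],[-0.02,0.02,0.02],[0,0,0.02],[0,0,0],[0,0,0]], "delta_rot": [[0,0,0],[0,0,0],[0,0,0],[0,0,0],[0,0,0]], "grip": [1,1,1,1,1]}}

```text
clock: 4.78
tool_pos: [0.6409, -0.1892, 0.1904]
eef_rot: [0.91, 0.414, 0.001, -0.0]
contact_force: [-0.8, 0.2, -0.7]
opening: 1.001
finger_force: 0.0
```

```bash
python3 - <<'E'
from h import *
go([.6365,-.1345,.15],49.5)
c,o=look({"square_tray":.01,"fuse_case":.029},save="w2")
r.snapshot("wrist")
t=cal("top");r.snapshot("top")
T=r.silhouettes("top","fuse_case")
C=lambda m:outline(m)
def cen(m): (u,v),_,_=cv2.minAreaRect(outline(m).astype(np.float32)); return (u,v)
for k in o:
    m0=o[k][0]
    tm=r.silhouettes("top",k)
    tm=min(tm,key=lambda d:np.hypot(*(np.array(cen(d["pixels"]))-[381,192])))["pixels"]
    print(k,tri([c,t],[cen(m0),cen(tm)]))
E
```

```text
t 4.78 pos [ 0.6409 -0.1892  0.1904] yaw 48.9 tilt [0.001  0.0011] q7 -0.71 | turn z -0.6 shift mm [ 38.8 -38.9  40.4]
square_tray {'c': (0.6379, -0.1326), 'w': 105, 'h': 104, 'ang': 60.6, 'long': 60.6} 
fuse_case {'c': (0.6635, -0.278), 'w': 85, 'h': 49, 'ang': 64.0, 'long': 64.0} 
fuse_case {'c': (0.6391, -0.1328), 'w': 80, 'h': 50, 'ang': 50.3, 'long': 50.3} 
fuse_case {'c': (0.459, -0.061), 'w': 74, 'h': 26, 'ang': 13.6, 'long': 13.6} edge
square_tray (array([ 0.63772031, -0.13246473,  0.00657421]), [np.float64(0.0024154469884090663), np.float64(0.0024154469884090177)])
fuse_case (array([ 0.66060589, -0.27379189,  0.02407578]), [np.float64(0.0060639012793849605), np.float64(0.006063901279384909)])
```

View pics/w2.png

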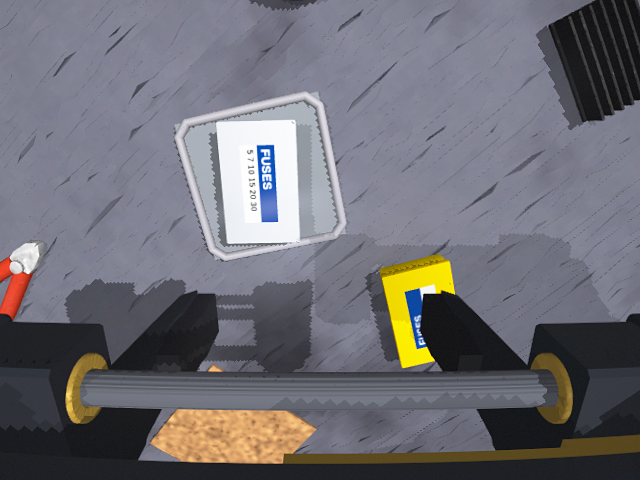

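```bash
python3 -c "
from h import *
go([.639,-.1323,.077],50.4)"
```

```text
t 5.17 pos [ 0.6406 -0.1908  0.1901] yaw 48.8 tilt [ 0.0005 -0.0002] q7 -0.71 | turn z -1.6 shift mm [ 44.1 -38.5 113.1]
```

Request:
{"method": "play_rows", "body": {"translation": [[0,0,0],[0.022,-0.0193,0],[0.022,-0.0192,0],[0,0,0.02],[0,0,0.02],[0,0,0.02],[0,0,0.02],[0,0,0],[0,0,0]], "delta_rot": [[0,0,-1.6],[0,0,0],[0,0,0],[0,0,0],[0,0,0],[0,0,0],[0,0,0],[0,0,0],[0,0,0]], "grip": [0.6,0.6,0.6,0.6,0.6,0.6,0.6,0.6,0.6]}}

```text
clock: 6.3
tool_pos: [0.6392, -0.1327, 0.1099]
eef_rot: [0.905, 0.426, 0.0, 0.0]
contact_force: [0.1, 0.2, 0.1]
opening: 0.798
finger_force: 0.0
```

```bash
python3 -c "
from h import *
go([.639,-.1323,.077],50.4)"
```

```text
t 6.3 pos [ 0.6392 -0.1327  0.1099] yaw 50.4 tilt [ 0.0007 -0.0001] q7 -0.8 | turn z 0.0 shift mm [ 0.2 -0.4 32.9]
```

Request:
{"method": "play_rows", "body": {"translation": [[0,0,0.015],[0,0,0.012],[0,0,0.006],[0,0,0],[0,0,0],[0,0,0],[0,0,0],[0,0,0],[0,0,0]], "delta_rot": [[0,0,0],[0,0,0],[0,0,0],[0,0,0],[0,0,0],[0,0,0],[0,0,0],[0,0,0],[0,0,0]], "grip": [0.6,0.6,0.6,0.6,0,0,0,0,0], "squeeze": 15}}

```text
clock: 7.42
tool_pos: [0.6391, -0.1325, 0.0771]
eef_rot: [0.905, 0.426, 0.0, 0.0]
contact_force: [-0.6, -0.1, 3.2]
opening: 0.564
finger_force: 15.0
```

Request:
{"method": "play_rows", "body": {"translation": [[0,0,-0.015],[0,0,-0.03],[0,0,-0.04],[0,0,0],[0,0,0],[0,0,0],[0,0,0],[0,0,0],[0,0,0],[0,0,0]], "delta_rot": [[0,0,0],[0,0,0],[0,0,0],[0,0,-8.4],[0,0,-8.4],[0,0,-8.4],[0,0,-8.4],[0,0,-8.4],[0,0,-8.4],[0,0,0]], "grip": [-0.1,-0.1,-0.1,-0.1,-0.1,-0.1,-0.1,-0.1,-0.1,-0.1]}}

```text
clock: 8.68
tool_pos: [0.6386, -0.1328, 0.1622]
eef_rot: [0.638, 0.77, 0.0, 0.0]
contact_force: [0.1, 0.2, 0.2]
opening: 0.567
finger_force: 15.0
```

```bash
python3 -c "
from h import *
go([.457,-.280,.15],100.8);print(r.get_state()['opening'],r.get_state()['finger_force'])"
```

```text
t 8.68 pos [ 0.6386 -0.1328  0.1622] yaw 100.7 tilt [0.0001 0.    ] q7 -0.12 | turn z -0.1 shift mm [-110.5 -206.    12.2]
0.5674277871380653 14.99386265873909
```

Request:
{"method": "play_rows", "body": {"translation": [[-0.013,-0.024,0],[-0.014,-0.026,0],[-0.014,-0.026,0],[-0.014,-0.026,0],[-0.014,-0.026,0],[-0.014,-0.026,0],[-0.014,-0.026,0],[-0.0135,-0.026,0],[0,0,0.02],[0,0,0.02],[0,0,0.02],[0,0,0],[0,0,0]], "delta_rot": [[0,0,0],[0,0,0],[0,0,0],[0,0,0],[0,0,0],[0,0,0],[0,0,0],[0,0,0],[0,0,0],[0,0,0],[0,0,0],[0,0,0],[0,0,0]], "grip": [-0.1,-0.1,-0.1,-0.1,-0.1,-0.1,-0.1,-0.1,-0.1,-0.1,-0.1,-0.1,-0.1]}}

```text
clock: 10.3
tool_pos: [0.4576, -0.2798, 0.1025]
eef_rot: [0.638, 0.77, 0.0, 0.001]
contact_force: [0.2, -0.0, -0.1]
opening: 0.569
finger_force: 15.0
```

```bash
python3 -c "
from h import *
go([.457,-.280,.0773],100.8)
c,o=look({'cork_mat':.006,'fuse_case':.053},save='w3')"
```

```text
t 10.3 pos [ 0.4576 -0.2798  0.1025] yaw 100.8 tilt [ 0.0009 -0.0007] q7 -0.04 | turn z -0.0 shift mm [-0.1 -0.7 25.2]
cork_mat {'c': (0.453, -0.2603), 'w': 111, 'h': 72, 'ang': 11.7, 'long': 11.7} 
fuse_case {'c': (0.5825, -0.2695), 'w': 7, 'h': 12, 'ang': 10.1, 'long': 100.1} 
fuse_case {'c': (0.4563, -0.2678), 'w': 50, 'h': 63, 'ang': 10.7, 'long': 100.7}
```

View pics/w3.png

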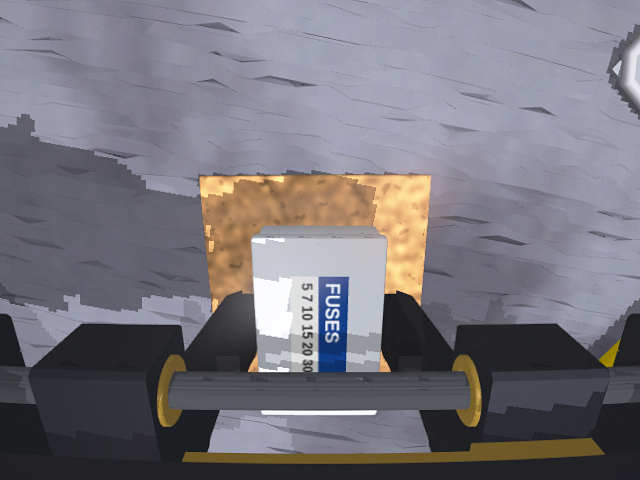

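The picture shows the fuse case held level between the fingers (px 318,320), centred over the mat, whose far edge is at row 176. I'll lower it now.

Request:
{"method": "play_rows", "body": {"translation": [[0,-0.0005,0.012],[0,0,0.008],[0,0,0.004],[0,0,0.0012],[0,0,0],[0,0,0],[0,0,0],[0,0,0],[0,0,-0.01],[0,0,-0.03],[0,0,-0.05],[0,0,-0.04],[0,0,0]], "delta_rot": [[0,0,0],[0,0,0],[0,0,0],[0,0,0],[0,0,0],[0,0,0],[0,0,0],[0,0,0],[0,0,0],[0,0,0],[0,0,0],[0,0,0],[0,0,0]], "grip": [-0.1,-0.1,-0.1,-0.1,-0.1,-0.1,0.5,0.5,0.5,0.5,0.5,0.5,0.5]}}

```text
clock: 12.08
tool_pos: [0.4582, -0.2804, 0.2098]
eef_rot: [0.638, 0.77, 0.001, 0.003]
contact_force: [0.9, 0.8, -0.1]
opening: 0.751
finger_force: 0.0
```

```bash
python3 -c "
from h import *
go([.629,.130,.22],100.8)
c,o=look({'cork_mat':.006,'fuse_case':.029})"
```

```text
t 12.07 pos [ 0.4582 -0.2804  0.2098] yaw 100.8 tilt [ 0.0059 -0.0027] q7 0.08 | turn z -0.0 shift mm [371.1 244.7 -10.2]
cork_mat {'c': (0.4566, -0.2799), 'w': 111, 'h': 111, 'ang': 10.7, 'long': 10.7} 
fuse_case {'c': (0.6516, -0.2803), 'w': 79, 'h': 62, 'ang': 62.9, 'long': 62.9} 
fuse_case {'c': (0.4569, -0.2793), 'w': 51, 'h': 82, 'ang': 10.5, 'long': 100.5}
```

Request:
{"method": "play_rows", "body": {"translation": [[0.023,0.015,0],[0.029,0.019,0],[0.029,0.019,0],[0.029,0.019,0],[0.029,0.019,0],[0.029,0.019,0],[0.029,0.019,0],[0.029,0.019,0],[0.029,0.019,0],[0.029,0.019,0],[0.029,0.019,0],[0.029,0.019,0],[0.029,0.0207,0],[0,0,0],[0,0,0]], "delta_rot": [[0,0,0],[0,0,0],[0,0,0],[0,0,0],[0,0,0],[0,0,0],[0,0,0],[0,0,0],[0,0,0],[0,0,0],[0,0,0],[0,0,0],[0,0,0],[0,0,0],[0,0,0]], "grip": [0.3,0.3,0.3,0.3,0.3,0.3,0.3,0.3,0.3,0.3,0.3,0.3,0.3,0.3,0.3]}}

```text
clock: 14.1
tool_pos: [0.6265, 0.1295, 0.205]
eef_rot: [0.637, 0.771, -0.002, -0.0]
contact_force: [-0.5, -0.0, 0.1]
opening: 0.65
finger_force: 0.0
```

```bash
python3 - <<'E'
from h import *
go([.629,.145,.15],100.8)
c,o=look({'round_tray':.01,'relay':.043,'jar':.06},save='w4')
E
```

```text
t 14.1 pos [0.6265 0.1295 0.205 ] yaw 100.8 tilt [-0.0028 -0.0023] q7 -0.49 | turn z 0.0 shift mm [14.8  5.3 55. ]
round_tray {'c': (0.4215, 0.046), 'w': 22, 'h': 98, 'ang': 80.6, 'long': 170.6} edge
round_tray {'c': (0.6403, 0.1449), 'w': 107, 'h': 107, 'ang': 87.6, 'long': 177.6} 
relay {'c': (0.6313, 0.1525), 'w': 28, 'h': 34, 'ang': 22.7, 'long': 112.7} 
jar {'c': (0.5886, 0.2568), 'w': 41, 'h': 21, 'ang': 10.5, 'long': 10.5} edge
```

View pics/w4.png

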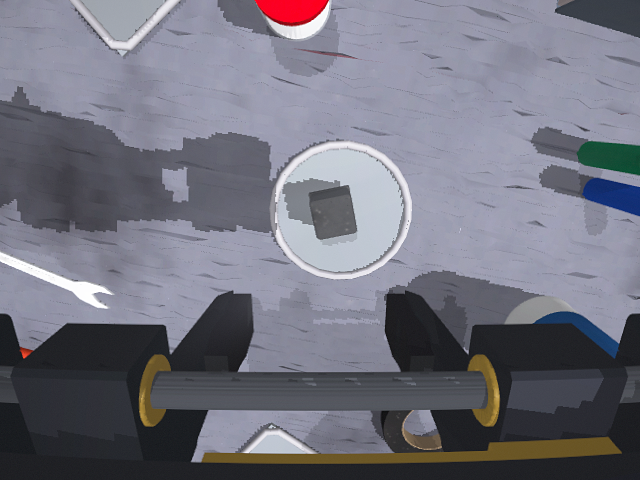

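The relay shows at px (333,212) in the round tray, turned about 12° from the tool. I'll put the camera right over it and turn the tool to match.

Request:
{"method": "play_rows", "body": {"translation": [[0,0,0],[-0.02,0.002,0],[-0.02,0.002,0],[0,0,0],[0,0,0]], "delta_rot": [[0,0,-6],[0,0,-5.9],[0,0,0],[0,0,0],[0,0,0]], "grip": [0.3,0.3,0.3,0.3,0.3]}}

```text
clock: 14.92
tool_pos: [0.6444, 0.0948, 0.2066]
eef_rot: [0.554, 0.832, 0.0, -0.0]
contact_force: [-0.2, 0.2, 0.3]
opening: 0.649
finger_force: 0.0
```

```bash
python3 - <<'E'
from h import *
go([.632,.150,.078],112.7)
c,o=look({'round_tray':.01,'relay':.043},save='w5')
u=outline(o['relay'][0]);print(u.mean(0))
for z in(.035,.043,.05):print(z,rect(c,o['relay'][0],z))
im=cv2.imread('pics/w5.png');x,y=u.mean(0).astype(int);cv2.imwrite('pics/w5c.png',cv2.resize(im[max(y-50,0):y+50,x-50:x+50],(500,500)))
E
```

```text
t 14.93 pos [0.6444 0.0948 0.2066] yaw 112.7 tilt [-0.0002  0.0008] q7 -0.26 | turn z -0.0 shift mm [ 55.7   9.8 128.6]
round_tray {'c': (0.6406, 0.1451), 'w': 107, 'h': 106, 'ang': 89.3, 'long': 89.3} 
relay {'c': (0.6324, 0.1502), 'w': 28, 'h': 28, 'ang': 22.7, 'long': 112.7} 
[332.67073171 159.56097561]
0.035 {'c': (0.633, 0.1496), 'w': 29, 'h': 29, 'ang': 22.7, 'long': 112.7}
0.043 {'c': (0.6324, 0.1502), 'w': 28, 'h': 28, 'ang': 22.7, 'long': 112.7}
0.05 {'c': (0.6319, 0.1507), 'w': 27, 'h': 28, 'ang': 22.7, 'long': 112.7}
```

View pics/w5c.png

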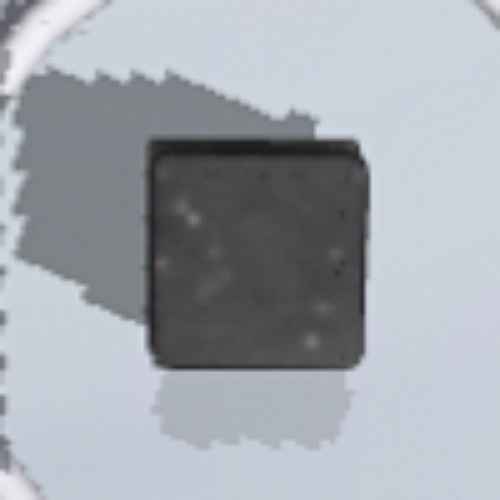

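The crop shows the relay's top face square with the tool, a plain block about 215 px wide on the 500 px crop. I'll grasp it.

Request:
{"method": "play_rows", "body": {"translation": [[0.028,0.005,0.02],[0.0277,0.0045,0.02],[0,0,0.03],[0,0,0.03],[0,0,0.015],[0,0,0.0095],[0,0,0.004],[0,0,0],[0,0,0],[0,0,0],[0,0,0],[0,0,0],[0,0,0]], "delta_rot": [[0,0,0],[0,0,0],[0,0,0],[0,0,0],[0,0,0],[0,0,0],[0,0,0],[0,0,0],[0,0,0],[0,0,0],[0,0,0],[0,0,0],[0,0,0]], "grip": [0.3,0.3,0.3,0.3,0.3,0.3,0.3,0.3,0.3,-0.5,-0.5,-0.5,-0.5], "squeeze": 8}}

```text
clock: 16.7
tool_pos: [0.632, 0.1494, 0.0781]
eef_rot: [0.554, 0.833, 0.0, 0.0]
contact_force: [-0.1, 0.8, 1.5]
opening: 0.335
finger_force: 8.0
```

Request:
{"method": "play_rows", "body": {"translation": [[0,0,-0.015],[0,0,-0.03],[0,0,-0.04],[0,0,0],[0,0,0],[0,0,0],[0,0,0],[0,0,0],[0,0,0],[0,0,0]], "delta_rot": [[0,0,0],[0,0,0],[0,0,0],[0,0,8.7],[0,0,8.7],[0,0,8.7],[0,0,8.7],[0,0,8.7],[0,0,8.6],[0,0,0]], "grip": [-0.5,-0.5,-0.5,-0.5,-0.5,-0.5,-0.5,-0.5,-0.5,-0.5]}}

```text
clock: 17.95
tool_pos: [0.632, 0.1498, 0.164]
eef_rot: [0.863, 0.506, 0.0, 0.0]
contact_force: [-0.1, -0.7, 0.3]
opening: 0.334
finger_force: 8.0
```

```bash
python3 -c "
from h import *
go([.6378,-.1326,.15],60.6);print(r.get_state()['opening'],r.get_state()['finger_force'])"
```

```text
t 17.95 pos [0.632  0.1498 0.164 ] yaw 60.7 tilt [0.001  0.0002] q7 -1.06 | turn z 0.1 shift mm [-243.2  143.7   14. ]
0.3340707021859001 8.000600434024818
```

Request:
{"method": "play_rows", "body": {"translation": [[-0.02,0.012,0],[-0.025,0.0147,0],[-0.025,0.0147,0],[-0.025,0.0147,0],[-0.025,0.0147,0],[-0.025,0.0147,0],[-0.025,0.0147,0],[-0.025,0.0147,0],[-0.025,0.0147,0],[-0.0232,0.0141,0],[0,0,0.02],[0,0,0.025],[0,0,0],[0,0,0]], "delta_rot": [[0,0,0],[0,0,0],[0,0,0],[0,0,0],[0,0,0],[0,0,0],[0,0,0],[0,0,0],[0,0,0],[0,0,0],[0,0,0],[0,0,0],[0,0,0],[0,0,0]], "grip": [-0.5,-0.5,-0.5,-0.5,-0.5,-0.5,-0.5,-0.5,-0.5,-0.5,-0.5,-0.5,-0.5,-0.5]}}

```text
clock: 19.7
tool_pos: [0.6381, -0.1315, 0.1181]
eef_rot: [0.863, 0.506, 0.0, -0.0]
contact_force: [-0.4, 1.0, -0.6]
opening: 0.335
finger_force: 8.0
```

```bash
python3 -c "
from h import *
go([.6378,-.1326,.0783],60.6)
c,o=look({'square_tray':.01,'relay':.086},save='w6')"
```

```text
t 19.7 pos [ 0.6381 -0.1315  0.1181] yaw 60.7 tilt [0.0001 0.0009] q7 -0.69 | turn z 0.1 shift mm [-1.1  0.3 39.8]
square_tray {'c': (0.643, -0.1235), 'w': 83, 'h': 103, 'ang': 60.7, 'long': 150.7} 
relay {'c': (0.6437, -0.1218), 'w': 34, 'h': 27, 'ang': 60.7, 'long': 60.7}
```

View pics/w6.png

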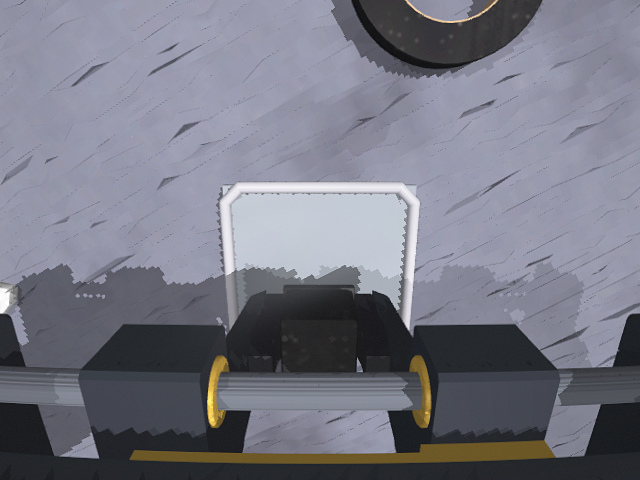

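The relay (px 318,340) hangs square and centred over the square tray (rim columns 222–418). I'll lower it.

Request:
{"method": "play_rows", "body": {"translation": [[-0.001,0.0003,0.015],[0,0,0.013],[0,0,0.007],[0,0,0.003],[0,0,0.0018],[0,0,0],[0,0,0],[0,0,0],[0,0,0],[0,0,-0.01],[0,0,-0.03],[0,0,-0.05],[0,0,-0.05],[0,0,0]], "delta_rot": [[0,0,0],[0,0,0],[0,0,0],[0,0,0],[0,0,0],[0,0,0],[0,0,0],[0,0,0],[0,0,0],[0,0,0],[0,0,0],[0,0,0],[0,0,0],[0,0,0]], "grip": [-0.5,-0.5,-0.5,-0.5,-0.5,-0.5,-0.5,0.1,0.1,0.1,0.1,0.1,0.1,0.1]}}

```text
clock: 21.6
tool_pos: [0.6402, -0.1342, 0.2235]
eef_rot: [0.863, 0.505, 0.004, 0.003]
contact_force: [-0.8, 0.7, -0.1]
opening: 0.548
finger_force: 0.0
```

```bash
python3 -c "
from h import *
go([.475,.22,.26],110)
c,o=look({'square_tray':.01,'relay':.043},save='w7')"
```

```text
t 21.6 pos [ 0.6402 -0.1342  0.2235] yaw 60.6 tilt [ 0.0097 -0.0011] q7 -0.65 | turn z -49.4 shift mm [389.4 -34.1 -36.5]
square_tray {'c': (0.638, -0.1325), 'w': 104, 'h': 104, 'ang': 60.5, 'long': 150.5} 
relay {'c': (0.6396, -0.1309), 'w': 34, 'h': 28, 'ang': 60.5, 'long': 60.5}
```

```bash
python3 -c "
from h import *
go([.425,.245,.28],60.6)"
```

```text
t 21.75 pos [ 0.6369 -0.1341  0.2177] yaw 60.6 tilt [-0.0014 -0.0002] q7 -0.65 | turn z 0.0 shift mm [ 226.3 -370.7  -62.3]
```

Request:
{"method": "play_rows", "body": {"translation": [[0.012,-0.018,-0.01],[0.018,-0.03,-0.01],[0.018,-0.03,-0.01],[0.018,-0.03,-0.01],[0.018,-0.03,-0.01],[0.018,-0.03,-0.01],[0.018,-0.03,0],[0.018,-0.03,0],[0.018,-0.03,0],[0.018,-0.03,0],[0.018,-0.03,0],[0.018,-0.03,0],[0.016,-0.0227,0],[0,0,0],[0,0,0],[0,0,0]], "delta_rot": [[0,0,0],[0,0,0],[0,0,0],[0,0,0],[0,0,0],[0,0,0],[0,0,0],[0,0,0],[0,0,0],[0,0,0],[0,0,0],[0,0,0],[0,0,0],[0,0,0],[0,0,0],[0,0,0]], "grip": [1,1,1,1,1,1,1,1,1,1,1,1,1,1,1,1]}}

```text
clock: 23.75
tool_pos: [0.4257, 0.2434, 0.278]
eef_rot: [0.864, 0.504, -0.0, 0.0]
contact_force: [-0.6, -0.1, 0.2]
opening: 1.003
finger_force: 0.0
```

```bash
python3 - <<'E'
from h import *
go([.447,.29,.1],60.6)
c,o=look({'oblong_tray':.01,'jar':.083},save='w8')
im=cv2.imread('pics/w8.png');h=cv2.cvtColor(im,cv2.COLOR_BGR2HSV)
m=((h[...,0]<8)|(h[...,0]>172))&(h[...,1]>150)&(h[...,2]>80)
n,l,s,ce=cv2.connectedComponentsWithStats(m.astype(np.uint8))
for i in range(1,n):
    if s[i,4]>500: print(s[i],ce[i],rect(c,l==i,.083))
E
```

```text
t 23.75 pos [0.4257 0.2434 0.278 ] yaw 60.5 tilt [-0.0003 -0.0011] q7 -1.39 | turn z -0.1 shift mm [ 51.   -4.3 178. ]
oblong_tray {'c': (0.4488, 0.2981), 'w': 89, 'h': 129, 'ang': 50.7, 'long': 140.7} 
jar {'c': (0.5659, 0.2854), 'w': 42, 'h': 54, 'ang': 67.9, 'long': 157.9} 
jar {'c': (0.4466, 0.2981), 'w': 65, 'h': 64, 'ang': 42.0, 'long': 42.0} 
[ 441   52   63   63 3124] [472.29929577  83.25416133] {'c': (0.5706, 0.2832), 'w': 41, 'h': 44, 'ang': 62.0, 'long': 152.0}
[   7   84  165  224 1885] [ 87.8127321  192.49973475] {'c': (0.2884, 0.3478), 'w': 201, 'h': 7, 'ang': 89.9, 'long': 89.9}
[ 262  106   90   92 6477] [306.22695692 151.42488807] {'c': (0.4468, 0.2981), 'w': 64, 'h': 64, 'ang': 60.4, 'long': 60.4}
[ 366  410   99   43 1733] [419.64800923 431.37334103] {'c': (0.406, 0.0223), 'w': 42, 'h': 94, 'ang': 83.2, 'long': 173.2}
```

View pics/w8.png

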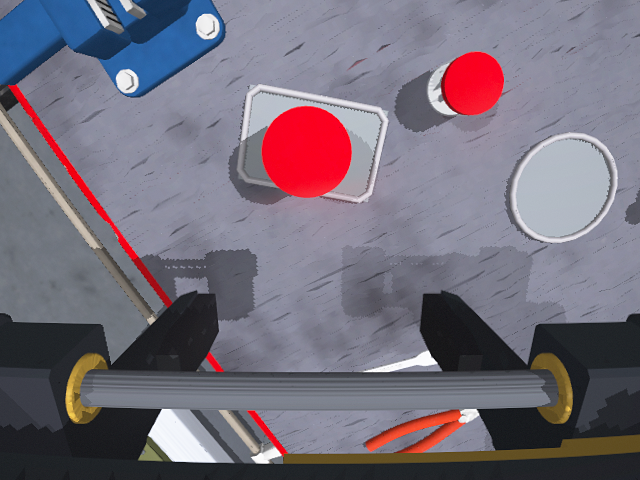

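The large jar's lid is at px (306,151) inside the oblong tray, with the small jar at (472,83) and the vise at upper left. I'll go above the jar and look again to check the height.

Request:
{"method": "play_rows", "body": {"translation": [[0.018,0,0.02],[0.02,-0.001,0.02],[0.02,-0.001,0.02],[0,0,0.01],[0,0,0],[0,0,0]], "delta_rot": [[0,0,0],[0,0,0],[0,0,0],[0,0,0],[0,0,0],[0,0,0]], "grip": [1,1,1,1,1,1]}}

```text
clock: 24.65
tool_pos: [0.4522, 0.2953, 0.2088]
eef_rot: [0.864, 0.504, 0.0, 0.0]
contact_force: [-0.4, 0.7, 0.1]
opening: 1.0
finger_force: 0.0
```

```bash
python3 - <<'E'
from h import *
go([.4467,.298,.103],60.6)
c,o=look({'oblong_tray':.01},save='w9')
im=cv2.imread('pics/w9.png');h=cv2.cvtColor(im,cv2.COLOR_BGR2HSV)
m=((h[...,0]<8)|(h[...,0]>172))&(h[...,1]>150)&(h[...,2]>80)
n,l,s,ce=cv2.connectedComponentsWithStats(m.astype(np.uint8))
i=1+np.argmax(s[1:,4])
for z in(.07,.076,.083,.09): print(z,s[i],rect(c,l==i,z))
E
```

```text
t 24.65 pos [0.4522 0.2953 0.2088] yaw 60.6 tilt [ 0.0004 -0.0004] q7 -1.46 | turn z -0.0 shift mm [ -0.4  -6.1 105.8]
oblong_tray {'c': (0.4494, 0.2989), 'w': 89, 'h': 128, 'ang': 49.9, 'long': 139.9} 
0.07 [ 253  205  110  108 9244] {'c': (0.4441, 0.2952), 'w': 70, 'h': 69, 'ang': 87.5, 'long': 87.5}
0.076 [ 253  205  110  108 9244] {'c': (0.4454, 0.2971), 'w': 68, 'h': 67, 'ang': 87.5, 'long': 87.5}
0.083 [ 253  205  110  108 9244] {'c': (0.4468, 0.2993), 'w': 66, 'h': 65, 'ang': 87.5, 'long': 87.5}
0.09 [ 253  205  110  108 9244] {'c': (0.4483, 0.3014), 'w': 64, 'h': 63, 'ang': 87.5, 'long': 87.5}
```

Request:
{"method": "play_rows", "body": {"translation": [[0,-0.006,0],[0,0,0.025],[0,0,0.03],[0,0,0.025],[0,0,0.015],[0,0,0.01],[0,0,0.0035],[0,0,0],[0,0,0],[0,0,0],[0,0,0],[0,0,0],[0,0,0]], "delta_rot": [[0,0,0],[0,0,0],[0,0,0],[0,0,0],[0,0,0],[0,0,0],[0,0,0],[0,0,0],[0,0,0],[0,0,0],[0,0,0],[0,0,0],[0,0,0]], "grip": [1,1,1,1,1,1,1,1,1,0.3,0.3,0.3,0.3], "squeeze": 20}}

```text
clock: 26.38
tool_pos: [0.447, 0.2992, 0.0999]
eef_rot: [0.863, 0.505, 0.0, 0.0]
contact_force: [0.0, -0.5, 2.4]
opening: 0.745
finger_force: 20.0
```

```bash
python3 - <<'E'
from h import *
go([.6405,.145,.19],60.6);print(r.get_state()['contact_force'])
E
```

```text
t 26.38 pos [0.447  0.2992 0.0999] yaw 60.6 tilt [0.0003 0.    ] q7 -1.52 | turn z 0.0 shift mm [-39.4 244.3 -90.1]
[ 0.03220501 -0.47806117  2.40847265]
```

Request:
{"method": "play_rows", "body": {"translation": [[0,0,-0.012],[0,0,-0.025],[0,0,-0.03],[0,0,-0.023],[-0.003,0.018,0],[-0.004,0.025,0],[-0.004,0.025,0],[-0.004,0.025,0],[-0.004,0.025,0],[-0.004,0.025,0],[-0.004,0.025,0],[-0.004,0.025,0],[-0.004,0.025,0],[-0.004,0.0263,0],[0,0,0.025],[0,0,0.025],[0,0,0],[0,0,0]], "delta_rot": [[0,0,0],[0,0,0],[0,0,0],[0,0,0],[0,0,0],[0,0,0],[0,0,0],[0,0,0],[0,0,0],[0,0,0],[0,0,0],[0,0,0],[0,0,0],[0,0,0],[0,0,0],[0,0,0],[0,0,0],[0,0,0]], "grip": [0.3,0.3,0.3,0.3,0.3,0.3,0.3,0.3,0.3,0.3,0.3,0.3,0.3,0.3,0.3,0.3,0.3,0.3]}}

```text
clock: 28.62
tool_pos: [0.6411, 0.1446, 0.1397]
eef_rot: [0.863, 0.504, -0.0, 0.0]
contact_force: [-0.1, -0.4, -1.8]
opening: 0.735
finger_force: 20.0
```

```bash
python3 - <<'E'
from h import *
c,o=look({'round_tray':.01,'jar':.1},save='w10')
go([.6408,.1456,.1003],60.6)
E
```

```text
round_tray {'c': (0.6485, 0.1582), 'w': 77, 'h': 107, 'ang': 60.1, 'long': 150.1} 
jar {'c': (0.649, 0.1593), 'w': 58, 'h': 77, 'ang': 60.6, 'long': 150.6} 
jar {'c': (0.6151, 0.2565), 'w': 33, 'h': 49, 'ang': 48.6, 'long': 138.6} edge
t 28.77 pos [0.6414 0.1454 0.1407] yaw 60.6 tilt [0.0019 0.0004] q7 -1.1 | turn z 0.0 shift mm [-0.1 -0.6 40.4]
```

View pics/w10.png

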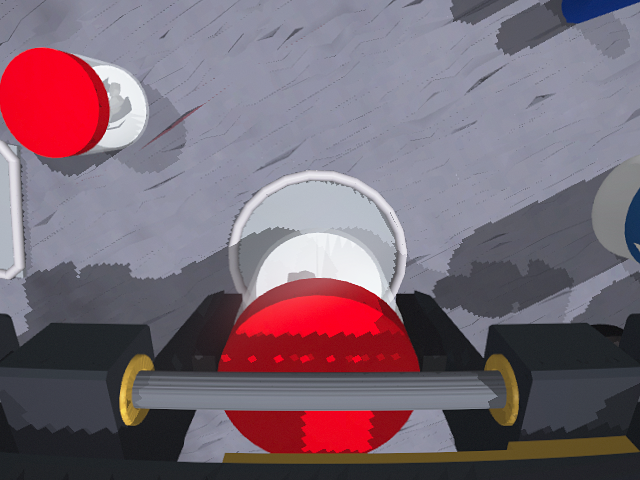

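The jar (lid centre about px 320,370) hangs over the round tray (centre column about 318). I'll lower it.

Request:
{"method": "play_rows", "body": {"translation": [[0,-0.0005,0.012],[0,0,0.012],[0,0,0.008],[0,0,0.005],[0,0,0.0025],[0,0,0.0007],[0,0,0],[0,0,0],[0,0,0],[0,0,0],[0,0,0],[0,0,-0.015],[0,0,-0.03],[0,0,-0.05],[0,0,-0.05],[0,0,0]], "delta_rot": [[0,0,0],[0,0,0],[0,0,0],[0,0,0],[0,0,0],[0,0,0],[0,0,0],[0,0,0],[0,0,0],[0,0,0],[0,0,0],[0,0,0],[0,0,0],[0,0,0],[0,0,0],[0,0,0]], "grip": [0.3,0.3,0.3,0.3,0.3,0.3,0.3,0.3,0.9,0.9,0.9,0.9,0.9,0.9,0.9,0.9]}}

```text
clock: 30.78
tool_pos: [0.6427, 0.1467, 0.2502]
eef_rot: [0.863, 0.505, 0.005, 0.001]
contact_force: [1.0, -0.5, -0.0]
opening: 0.948
finger_force: 0.0
```

```bash
python3 - <<'E'
from h import *
c,o=look({'round_tray':.01,'jar':.083},save='w11')
im=cv2.imread('pics/w11.png');h=cv2.cvtColor(im,cv2.COLOR_BGR2HSV)
m=((h[...,0]<8)|(h[...,0]>172))&(h[...,1]>150)&(h[...,2]>80)
n,l,s,ce=cv2.connectedComponentsWithStats(m.astype(np.uint8))
i=1+np.argmax(s[1:,4]);print(s[i],rect(c,l==i,.083))
go([.4567,-.2795,.19],100.6)
E
```

```text
round_tray {'c': (0.6467, 0.1556), 'w': 84, 'h': 107, 'ang': 58.5, 'long': 148.5} 
jar {'c': (0.6404, 0.1499), 'w': 75, 'h': 65, 'ang': 80.0, 'long': 80.0} 
jar {'c': (0.5974, 0.2686), 'w': 42, 'h': 54, 'ang': 47.1, 'long': 137.1} 
[ 268  199   93   92 6654] {'c': (0.6406, 0.1453), 'w': 66, 'h': 65, 'ang': 31.7, 'long': 31.7}
t 30.93 pos [0.6397 0.1453 0.2442] yaw 60.6 tilt [-0.0011 -0.0007] q7 -1.06 | turn z -40.0 shift mm [-383.9 -258.    54.2]
```

Request:
{"method": "play_rows", "body": {"translation": [[0,0,0],[0,0,0],[0,0,0],[0,0,0],[-0.024,-0.0162,0],[-0.03,-0.02,0],[-0.03,-0.0202,0],[-0.03,-0.0202,0],[-0.03,-0.0202,0],[-0.03,-0.0202,0],[-0.03,-0.0202,0],[-0.03,-0.0202,0],[-0.03,-0.0202,0],[-0.03,-0.0202,0],[-0.03,-0.0202,0],[-0.03,-0.0202,0.02],[-0.03,-0.02,0.034],[0,0,0],[0,0,0]], "delta_rot": [[0,0,-10],[0,0,-10],[0,0,-10],[0,0,-10],[0,0,0],[0,0,0],[0,0,0],[0,0,0],[0,0,0],[0,0,0],[0,0,0],[0,0,0],[0,0,0],[0,0,0],[0,0,0],[0,0,0],[0,0,0],[0,0,0],[0,0,0]], "grip": [0.6,0.6,0.6,0.6,0.6,0.6,0.6,0.6,0.6,0.6,0.6,0.6,0.6,0.6,0.6,0.6,0.6,0.6,0.6]}}

```text
clock: 33.3
tool_pos: [0.4575, -0.2782, 0.1901]
eef_rot: [0.638, 0.77, 0.001, -0.001]
contact_force: [1.0, 0.6, 0.3]
opening: 0.799
finger_force: 0.0
```

```bash
python3 - <<'E'
from h import *
c,o=look({'cork_mat':.006,'fuse_case':.029})
go([.4567,-.2795,.077],100.6)
E
```

```text
cork_mat {'c': (0.4571, -0.2799), 'w': 111, 'h': 111, 'ang': 10.8, 'long': 100.8} 
fuse_case {'c': (0.6508, -0.2796), 'w': 78, 'h': 62, 'ang': 63.5, 'long': 63.5} edge
fuse_case {'c': (0.4569, -0.279), 'w': 50, 'h': 82, 'ang': 10.6, 'long': 100.6} 
t 33.45 pos [ 0.4584 -0.278   0.1912] yaw 100.8 tilt [0.0016 0.0005] q7 0.03 | turn z 0.2 shift mm [ -1.2  -1.9 114.2]
```

Request:
{"method": "play_rows", "body": {"translation": [[-0.0015,-0.0015,0.025],[0,0,0.03],[0,0,0.03],[0,0,0.015],[0,0,0.009],[0,0,0.005],[0,0,0],[0,0,0],[0,0,0],[0,0,0],[0,0,0],[0,0,-0.015],[0,0,-0.035],[0,0,-0.05],[0,0,0]], "delta_rot": [[0,0,0],[0,0,0],[0,0,0],[0,0,0],[0,0,0],[0,0,0],[0,0,0],[0,0,0],[0,0,0],[0,0,0],[0,0,0],[0,0,0],[0,0,0],[0,0,0],[0,0,0]], "grip": [0.6,0.6,0.6,0.6,0.6,0.6,0.6,-0.1,-0.1,-0.1,-0.1,-0.1,-0.1,-0.1,-0.1], "squeeze": 15}}

```text
clock: 35.33
tool_pos: [0.4577, -0.2818, 0.1802]
eef_rot: [0.639, 0.769, 0.001, 0.003]
contact_force: [0.7, -0.1, -1.1]
opening: 0.566
finger_force: 15.0
```

```bash
python3 - <<'E'
from h import *
go([.4492,.2985,.18],140.3)
E
```

```text
t 35.33 pos [ 0.4577 -0.2818  0.1802] yaw 100.6 tilt [ 0.0065 -0.0025] q7 0.0 | turn z -39.7 shift mm [3.772e+02 4.410e+02 2.000e-01]
```

Request:
{"method": "play_rows", "body": {"translation": [[0,0,0],[0,0,0],[0,0,0],[0,0,0],[0.017,0.02,0],[0.024,0.028,0],[0.024,0.028,0],[0.024,0.028,0],[0.024,0.028,0],[0.024,0.028,0],[0.024,0.028,0],[0.024,0.028,0],[0.024,0.028,0],[0.024,0.028,0],[0.024,0.028,0],[0.024,0.028,0],[0.024,0.028,0],[0.024,0.028,0],[0,0,0],[0,0,0]], "delta_rot": [[0,0,-9.9],[0,0,-9.9],[0,0,-9.9],[0,0,-9.9],[0,0,0],[0,0,0],[0,0,0],[0,0,0],[0,0,0],[0,0,0],[0,0,0],[0,0,0],[0,0,0],[0,0,0],[0,0,0],[0,0,0],[0,0,0],[0,0,0],[0,0,0],[0,0,0]], "grip": [-0.1,-0.1,-0.1,-0.1,-0.1,-0.1,-0.1,-0.1,-0.1,-0.1,-0.1,-0.1,-0.1,-0.1,-0.1,-0.1,-0.1,-0.1,-0.1,-0.1]}}

```text
clock: 37.83
tool_pos: [0.4485, 0.2231, 0.1759]
eef_rot: [0.34, 0.94, -0.001, -0.0]
contact_force: [0.8, -0.7, -0.6]
opening: 0.565
finger_force: 15.0
```

```bash
python3 - <<'E'
from h import *
c,o=look({'oblong_tray':.01,'fuse_case':.13},save='w12')
go([.4492,.2985,.14],140.2)
E
```

```text
oblong_tray {'c': (0.4485, 0.298), 'w': 89, 'h': 127, 'ang': 50.2, 'long': 140.2} 
fuse_case {'c': (0.4388, 0.2324), 'w': 49, 'h': 63, 'ang': 50.4, 'long': 140.4} 
t 37.98 pos [0.4489 0.2228 0.1762] yaw 140.1 tilt [-0.0007 -0.0018] q7 -0.49 | turn z -0.1 shift mm [48.3 58.4 36.2]
```

View pics/w12.png

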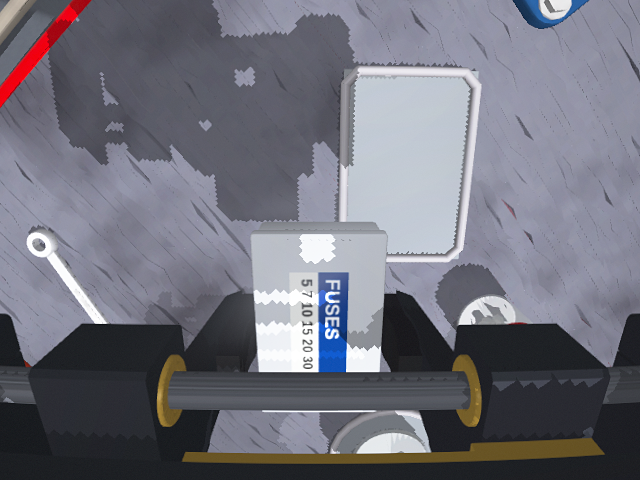

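The fuse case sits in the hand as before (front edge at row 236), parallel to the oblong tray at px (410,163). I'll move across and partway down.

Request:
{"method": "play_rows", "body": {"translation": [[0.012,0.014,0],[0.018,0.022,0],[0.0182,0.0222,0],[0,0,0.025],[0,0,0.03],[0,0,0.015],[0,0,0],[0,0,0],[0,0,0]], "delta_rot": [[0,0,0],[0,0,0],[0,0,0],[0,0,0],[0,0,0],[0,0,0],[0,0,0],[0,0,0],[0,0,0]], "grip": [-0.1,-0.1,-0.1,-0.1,-0.1,-0.1,-0.1,-0.1,-0.1]}}

```text
clock: 39.1
tool_pos: [0.4495, 0.3004, 0.1074]
eef_rot: [0.34, 0.94, 0.001, 0.0]
contact_force: [0.5, 1.2, -0.3]
opening: 0.568
finger_force: 15.0
```

```bash
python3 - <<'E'
from h import *
go([.449,.2983,.0775],140.2)
E
```

```text
t 39.1 pos [0.4495 0.3004 0.1074] yaw 140.2 tilt [0.0013 0.0011] q7 -0.64 | turn z 0.0 shift mm [-0.9 -2.  29.9]
```

Request:
{"method": "play_rows", "body": {"translation": [[-0.0009,-0.002,0.008],[0,0,0.008],[0,0,0.006],[0,0,0],[0,0,0],[0,0,0]], "delta_rot": [[0,0,0],[0,0,0],[0,0,0],[0,0,0],[0,0,0],[0,0,0]], "grip": [-0.1,-0.1,-0.1,-0.1,-0.1,-0.1]}}

```text
clock: 39.85
tool_pos: [0.4486, 0.2981, 0.0847]
eef_rot: [0.34, 0.94, 0.0, 0.0]
contact_force: [0.3, -0.7, -0.4]
opening: 0.561
finger_force: 15.0
```

```bash
python3 - <<'E'
from h import *
go([.449,.2983,.0773],140.2)
E
```

```text
t 39.85 pos [0.4486 0.2981 0.0847] yaw 140.2 tilt [0.0003 0.0003] q7 -0.68 | turn z 0.0 shift mm [-0.2  0.4  7.4]
```

Request:
{"method": "play_rows", "body": {"translation": [[0,0,0.004],[0,0,0.002],[0,0,0.001],[0,0,0],[0,0,0],[0,0,0],[0,0,0],[0,0,0],[0,0,-0.01],[0,0,-0.03],[0,0,-0.05],[0,0,-0.04],[0,0,0],[0,0,0]], "delta_rot": [[0,0,0],[0,0,0],[0,0,0],[0,0,0],[0,0,0],[0,0,0],[0,0,0],[0,0,0],[0,0,0],[0,0,0],[0,0,0],[0,0,0],[0,0,0],[0,0,0]], "grip": [-0.1,-0.1,-0.1,-0.1,-0.1,0.4,0.4,0.4,0.4,0.4,0.4,0.4,0.4,0.4]}}

```text
clock: 41.6
tool_pos: [0.4484, 0.2973, 0.2073]
eef_rot: [0.34, 0.94, -0.0, 0.0]
contact_force: [0.7, 0.3, 0.2]
opening: 0.7
finger_force: 0.0
```

```bash
python3 - <<'E'
from h import *
c,o=look({'oblong_tray':.01,'fuse_case':.029},save='w13')
t,_=look({'square_tray':.01,'relay':.043,'round_tray':.01,'spanner':.01,'cutters':.01},n='top',save='top1')
go([.45,.1,.25],140.2)
E
```

```text
oblong_tray {'c': (0.4484, 0.2985), 'w': 89, 'h': 129, 'ang': 50.2, 'long': 140.2} 
fuse_case {'c': (0.4481, 0.2998), 'w': 50, 'h': 81, 'ang': 50.1, 'long': 140.1} 
square_tray {'c': (0.6364, -0.1346), 'w': 105, 'h': 106, 'ang': 60.4, 'long': 150.4} 
square_tray {'c': (0.4556, -0.2811), 'w': 113, 'h': 115, 'ang': 11.2, 'long': 101.2} 
relay {'c': (0.6331, -0.1345), 'w': 28, 'h': 34, 'ang': 62.3, 'long': 152.3} 
round_tray {'c': (0.6352, 0.14), 'w': 95, 'h': 106, 'ang': 31.1, 'long': 121.1} 
spanner {'c': (0.3907, 0.0512), 'w': 20, 'h': 141, 'ang': 75.8, 'long': 165.8} 
cutters {'c': (0.404, -0.057), 'w': 49, 'h': 140, 'ang': 88.9, 'long': 178.9} 
t 42.05 pos [0.4483 0.2979 0.2071] yaw 140.2 tilt [-0.0006 -0.0004] q7 -0.49 | turn z 0.0 shift mm [-128.  -151.   -42.9]
```

View pics/w13.png

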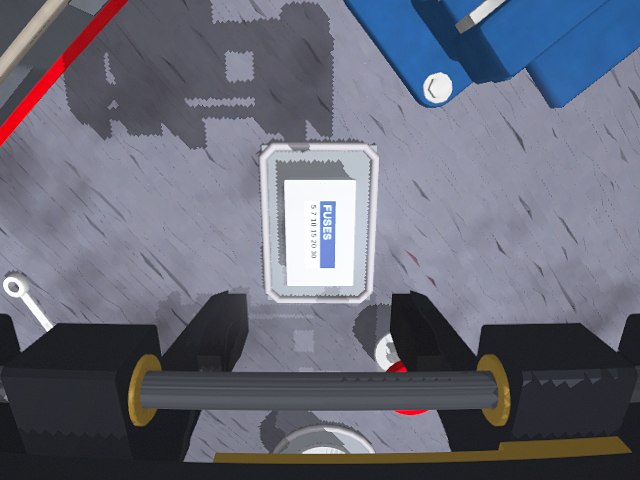

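View pics/top1.png

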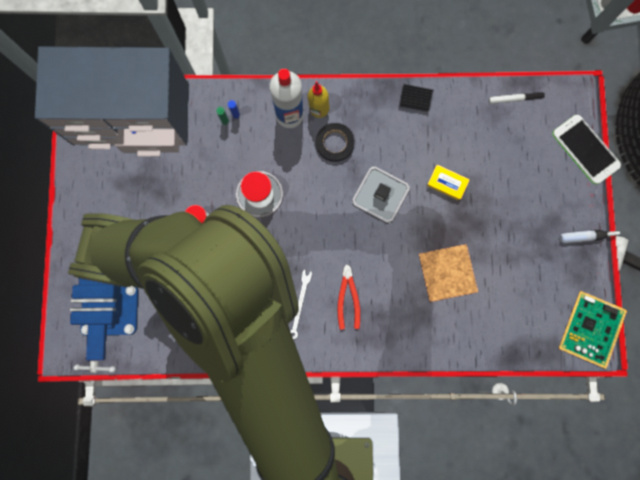

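The wrist view shows the fuse case centred and aligned in the oblong tray (px 320,232). The top view shows the jar in the round tray (258,192), the relay in the square tray (381,193), the mat empty, and the spanner and cutters where they were.

```bash
python3 -c "
from plant import r
print(r.finish_job())"
```

```text
the job is handed in; nothing more can be done
None
```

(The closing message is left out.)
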